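Unhook the lid, cover the bakery pan and dock it

ROBOT

A 6-joint arm with a two-finger parallel gripper is mounted at the origin on the work surface. World frame = base frame: x ahead of the robot, y to its left, z up, the work surface at z = 0. Lengths are in m, angles in degrees, forces in N, time in s.
With the tool pointing down it reaches from about 0.3 to 0.75 m from the base axis. Payload 8.5 kg.
Tool frame: the origin (TCP) lies at the very end of the fingers, on their centre line; the grasp point (between the pads) lies 19 mm behind it (env.grip_depth is the z of the grasp point in the tool frame, in m); z points along the fingers, y is the direction in which the jaws open and shut (so a half turn about z gives the same grasp; the last joint's range is limited). The gripper opens to 85 mm and grips with 20 to 120 N. Pads are 22 mm wide; open, the fingers measure 114 mm over their backs; the gripper's body (76 mm by 85 mm) begins 54 mm behind the grasp point. The pads swing forward as they close: fully open they stand 13 mm farther back than shut.
Start: joints at [54.987, 21.807, 74.336, -0, 83.858, -12.336], TCP at [0.212, 0.507, 0.231] pointing down, gripper open.
Joint ranges: [-178.18, 178.18], [-50.72, 133.34], [12.68, 142.11], [-81.47, 261.47], [9.98, 163.14], [-165.26, 165.26]. Speed limits (degrees/s): [136.94, 136.94, 180, 180, 180, 180].

INTERFACE

Orientations are given as a 3x3 rotation matrix whose columns are the frame's x, y, z axes.
In Python, from rig import env gives the robot as it stands.
- The arm moves only by the tool apply_moves, never from a script. Its argument "plan" is a list of rows, each an object of numbers: "tx", "ty", "tz": the shift along the world's x, y, z in mm; "rx", "ry", "rz": the turn, a rotation vector about the world's x, y, z in rad; "jaw": the opening, from -1 (shut) to 1 (fully open). A call has 1 to 12 rows; each row is the pose to reach, as a shift and turn from the pose measured when the call began; what a row does not reach only later rows make up. A row lasts 1/10 s, in which the tool goes at most 50 mm and 8.59 degrees, less where a joint would pass 70% of its speed; a pose out of reach is approached as far as the arm can. A call with a gripper value outside its range is refused whole. The fingers move at their own pace and stop on an object; "grip_force" is the grip in N (left out, the last holds). Time passes only in rows, so rows that repeat a pose let the fingers close. It gives the time, the measured TCP pose, the force and the opening at its end, in the units of the state.
- env.observe(): the state, without advancing time (a new reading comes with each control period).
- env.get_image(name): name is "scene" or "side" or "wrist"; returns a dict with "image" (420x560x3 uint8, red, green, blue), "intrinsics" (3x3 intrinsics, pixels), "world_from_camera" (4x4, takes a point from camera to world coordinates). Camera axes: x right, y up, looking along -z (the intrinsics and any distortion apply to the point x, -y, -z); pixel columns grow to the right and rows downward; lengths in m; the calibration is good to about 2 mm. A picture is of the moment at which its call begins. There is no depth.
- env.close_job(): hands the job in, once; it reports no verdict.
The state is a dict: "time_s": time; "q": joint angles; "qvel": joint speeds; "joint_efforts": joint torques, N m; "position": TCP position; "tool_rot": TCP orientation; "ft_force": force on the tool from outside, world axes, zero at the start; "wrist_torque": the same for the moment, N m; "grip_width": finger opening in m.
Only numpy, scipy, OpenCV 4.12 (cv2) and the standard library are available. Lean on these libraries where they do the work, as an engineer would, in place of code of your own. Each camera call takes 0.05 s, during which the arm holds its last target.

TASK

Take the red lid off its deep upturned hook by lifting it past the tip before drawing it away, without yanking it against the hook, then lower it gently onto the steel pan so that it sits seated and level, and let go. Then slide the covered pan steadily along its bay, lid still on, until it is home against the end stop. Leave the shaker, cup, jar, bowl and spatula where they are.

Things in the scene. Friction and masses are not known exactly. Their poses are not given: they have to be found in the camera images.
- lid: Loose round lid, about 0.25 kg, hanging level on the hook by its bail, its x and y along the hook's. Red plate 136 mm across, 5 mm thick; origin at the centre of the plate's underside (the face that rests on the pan's rim), z up. Below the plate a white locating plug, 120 mm across tapering to 112 mm, 10 mm deep.
- lid_bail (a point): Underside of the bail's middle, 76 mm above the lid's origin. The bail is 8 mm round steel bar in the lid's y-z plane: legs at y = +-36 mm, its top a shallow inverted V. The open window between plate and bail is 71 mm high.
- lid_grip (a point): Black grip block standing on the bail's middle, to be pinched across y from above: 28 mm along x, 16 mm along y, from 82 to 122 mm above the lid's origin. This point is on its axis 110 mm above the origin.
- hook: Fixed hook stand; origin on the table straight below where the bail hangs, z up. A level round arm 8 mm thick, its top 190 mm above the table, runs from a post (18 mm thick, 194 mm tall) at x = +110 mm to x = -34 mm, where it turns up into the tip. It opens to its own -x, roughly towards the robot.
- hook_tip (a point): Top of the upturned tip (8 mm thick), x = -34 mm, 222 mm above the table. The lid must rise over 32 mm for its bail to pass the tip, but its plate meets the arm from below if it rises over 63 mm while still under it. Drawn 110 mm along the hook's -x it is wholly clear.
- pan: Loose round steel pan, about 0.65 kg, empty and open, standing in the bay. Outside 140 mm across, 70 mm tall, wall 6 mm (inside 128 mm across). Origin at the centre of its underside, z up. One loop handle sticks out to its -x (the near side), by which it can be pushed.
- pan_rim (a point): Centre of the pan's mouth at rim height, 70 mm above the pan's origin.
- pan_handle (a point): Middle of the loop handle's outer bar: x = -105 mm, 45 mm above the pan's origin; the bar runs 80 mm along y and is 10 mm thick.
- bay: Fixed docking bay; origin on the table at its middle, x along it, away from the robot. Floor plate 4 mm thick, 300 mm long; blue rails 20 mm tall on both sides, 150 mm apart inside; blue end stop 40 mm tall, near face at x = +140 mm. Pan home = wall against the stop, pan origin at x = +70 mm; it starts 80 to 130 mm short of that.
- shaker: Small metal shaker, 48 mm across, 80 mm tall, between hook and bay; origin at its underside. Leave alone.
- cup: Yellow cup, 64 mm across, 65 mm tall, near the robot; origin at its underside. Leave alone.
- jar: Amber jar, 70 mm across, 120 mm tall, far in the middle; origin at its underside. Leave alone.
- bowl: White bowl, 110 mm across, 50 mm tall, at the left; origin at its underside. Leave alone.
- spatula: Spatula lying flat at the right, 250 mm long along x. Leave alone.
Mind the look-alikes: they are no part of the job. What is shaped like the pan but purple is not meant.

How it is judged:
By the outcome, as a careful person would: the job done as asked, in the order asked, and still so for the second after the job is handed in, with the robot touching nothing.
It also fails if it takes over 58 s, if anything falls off the work surface, if the arm or the gripper's body presses on something with over 40 N, if the wrist force passes 120 N, or if a joint passes its speed limit or range.

## Working session

There is one attempt and no reset: what is moved stays moved. The work goes in short steps, Python scripts to look and compute and a tool call to move; the robot and the scene stay as the last step left them, time stands still between calls to the robot, and variables do not carry over. Pictures are saved under pics/ and viewed, and the job is handed in when it is done.

Besides the shell and the picture viewer there is one more tool, called by a JSON object that holds its "op" and its "data", one argument or row to a line. apply_moves: Moves the arm, as the interface text tells. Its arguments: {"type":"object","properties":{"plan":{"type":"array","items":{"type":"object","properties":{"tx":{"type":"number"},"ty":{"type":"number"},"tz":{"type":"number"},"rx":{"type":"number"},"ry":{"type":"number"},"rz":{"type":"number"},"jaw":{"type":"number"}}}},"grip_force":{"type":"number"}},"required":["plan"]}

```bash
ls; mkdir -p pics; python3 - <<'E'
from rig import env
import cv2,numpy as np,pickle
o=env.observe();print({k:np.round(v,3).tolist() for k,v in o.items()})
d={}
for n in("scene","side","wrist"):
    r=env.get_image(n);d[n]=r
    cv2.imwrite(f"pics/{n}0.png",r["image"][:,:,::-1]);print(n,r["intrinsics"],np.round(r["world_from_camera"],3),[k for k in r])
pickle.dump(d,open("d0.pkl","wb"))
E
```

```text
pics
{'time_s': 0.0, 'q': [54.988, 21.839, 74.385, -0.001, 83.858, -12.335], 'qvel': [0.11, 0.069, 0.013, 0.003, 0.049, -0.043], 'joint_efforts': [-0.0, -44.846, -23.128, -0.0, 0.005, 0.0], 'position': [0.212, 0.507, 0.231], 'tool_rot': [[-0.923, 0.386, -0.001], [0.386, 0.923, -0.001], [0.0, -0.001, -1.0]], 'ft_force': [-0.475, 0.075, 0.493], 'wrist_torque': [-0.038, -0.0, 0.031], 'grip_width': 0.085}
scene [[470.52241372   0.         278.90879259]
 [  0.         470.52241372 207.38187529]
 [  0.           0.           1.        ]] [[-0.701 -0.561  0.441  1.148]
 [ 0.713 -0.561  0.419  0.566]
 [ 0.013  0.609  0.793  1.241]
 [ 0.     0.     0.     1.   ]] ['image', 'intrinsics', 'world_from_camera']
side [[386.55849803   0.         279.20327729]
 [  0.         386.55849803 213.61765988]
 [  0.           0.           1.        ]] [[ 0.996  0.021 -0.088  0.432]
 [-0.087  0.487 -0.869 -0.851]
 [ 0.025  0.873  0.487  0.637]
 [ 0.     0.     0.     1.   ]] ['image', 'intrinsics', 'world_from_camera']
wrist [[329.11100877   0.         278.92778188]
 [  0.         329.11100877 205.95433305]
 [  0.           0.           1.        ]] [[ 0.386 -0.891 -0.239  0.152]
 [ 0.923  0.372  0.101  0.532]
 [-0.001 -0.26   0.966  0.374]
 [ 0.     0.     0.     1.   ]] ['image', 'intrinsics', 'world_from_camera']
```

View pics/scene0.png

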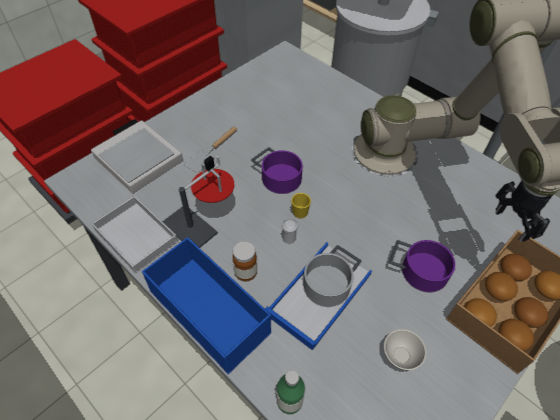

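View pics/side0.png

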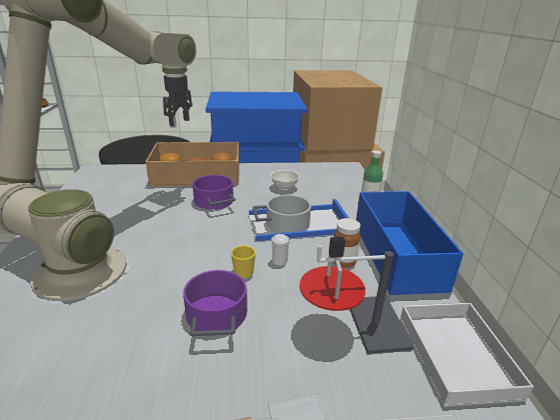

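View pics/wrist0.png

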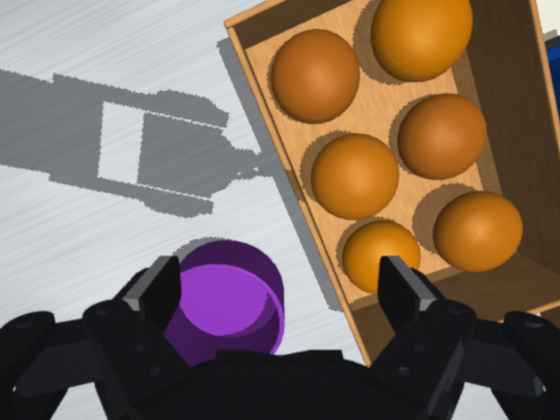

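```bash
cat > h.py <<'E'
import cv2,numpy as np
def ray(r,px):
    px=np.atleast_2d(px).astype(float);K=r["intrinsics"];T=r["world_from_camera"]
    d=np.c_[(px[:,0]-K[0,2])/K[0,0],-(px[:,1]-K[1,2])/K[1,1],-np.ones(len(px))]@T[:3,:3].T
    return T[:3,3],d
def plane(r,px,z):
    c,d=ray(r,px);return c+d*((z-c[2])/d[:,2])[:,None]
def proj(r,P):
    P=np.atleast_2d(P);K=r["intrinsics"];T=r["world_from_camera"]
    p=(P-T[:3,3])@T[:3,:3];return np.c_[K[0,0]*p[:,0]/-p[:,2]+K[0,2],K[1,1]*-p[:,1]/-p[:,2]+K[1,2]]
def tri(rs,pxs):
    A=np.zeros((3,3));b=np.zeros(3)
    for r,p in zip(rs,pxs):
        c,d=ray(r,p);d=d[0]/np.linalg.norm(d[0]);M=np.eye(3)-np.outer(d,d);A+=M;b+=M@c
    x=np.linalg.solve(A,b);return x,[proj(r,x)[0]-p for r,p in zip(rs,pxs)]
def crop(r,x0,y0,x1,y1,s,name):
    im=r["image"][y0:y1,x0:x1,::-1];cv2.imwrite(name,cv2.resize(im,None,fx=s,fy=s,interpolation=cv2.INTER_CUBIC))
E
python3 - <<'E'
import pickle;from h import *
d=pickle.load(open("d0.pkl","rb"))
import numpy as np
def cr(n,b,s):
    x0,y0,x1,y1=b;return cv2.resize(d[n]["image"][y0:y1,x0:x1,::-1],None,fx=s,fy=s,interpolation=cv2.INTER_CUBIC)
a=cr("scene",(150,140,250,240),4);b=cr("side",(290,220,390,320),4)
cv2.imwrite("pics/lid1.png",np.hstack([a,b]))
a=cr("scene",(260,230,385,350),3.2);b=cr("side",(240,180,365,300),3.2)
cv2.imwrite("pics/pan1.png",np.hstack([a,b]))
E
```

```text
(no output)
```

View pics/lid1.png

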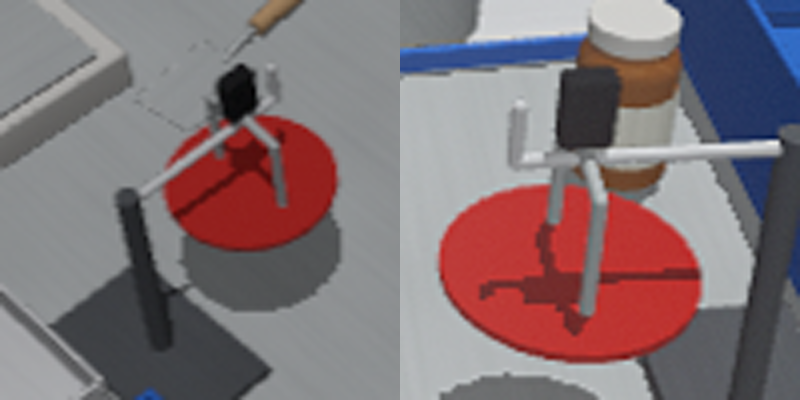

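View pics/pan1.png

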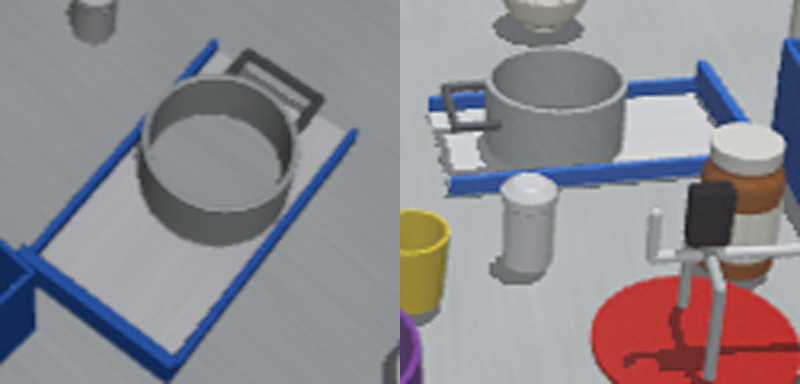

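```bash
cat > m.py <<'E'
import pickle;from h import *
from scipy.optimize import least_squares
d=pickle.load(open("d0.pkl","rb"));S,D=d["scene"],d["side"]
def hsv(r):return cv2.cvtColor(r["image"],cv2.COLOR_RGB2HSV).astype(int)
def fitc(P,R):
    f=lambda c:np.hypot(P[:,0]-c[0],P[:,1]-c[1])-R
    s=least_squares(f,P[:,:2].mean(0),loss="soft_l1",f_scale=.002);return s.x,np.abs(f(s.x)).mean()
if __name__=="__main__":
  for n,r,b in(("scene",S,(150,150,250,220)),("side",D,(285,250,380,320))):
    h=hsv(r);m=(((h[...,0]<8)|(h[...,0]>172))&(h[...,1]>150)&(h[...,2]>60)).astype(np.uint8)
    k=np.zeros_like(m);k[b[1]:b[3],b[0]:b[2]]=1;m*=k
    c=max(cv2.findContours(m,cv2.RETR_EXTERNAL,cv2.CHAIN_APPROX_NONE)[0],key=cv2.contourArea)
    c=cv2.convexHull(c)[:,0]
    for z in (.119,.1165):
      P=plane(r,c,z);print(n,"lid",z,fitc(P,.068),cv2.fitEllipse(c)[0])
  for nm,a,b in(("tip",(217.6,156.8),(319.5,245.6)),("post",(182,188.7),(388,252.5)),("griptop",(209,157.5),(437-0,0))):
    if nm!="griptop":
      print(nm,tri([S,D],[a,b]))
  print("tip z.222",plane(S,(217.6,156.8),.222),plane(D,(319.5,245.6),.222))
  print("post z.194",plane(S,(182,188.7),.194),plane(D,(388,252.5),.194))
  # bay
  for r,pts in((S,[(326.6,243.1),(370.3,271.3),(269.4,308.8),(312.5,345)]),):
    print(plane(r,pts,.02))
E
python3 m.py
```

```text
scene lid 0.119 (array([ 0.60771134, -0.23512843]), np.float64(0.0022565148818969737)) (212.88327026367188, 185.90005493164062)
scene lid 0.1165 (array([ 0.60647281, -0.23678132]), np.float64(0.0021621316047588652)) (212.88327026367188, 185.90005493164062)
side lid 0.119 (array([ 0.60749987, -0.23888244]), np.float64(0.0008979544953627661)) (332.0903015136719, 288.05908203125)
side lid 0.1165 (array([ 0.60836322, -0.23595596]), np.float64(0.0009341496892212779)) (332.0903015136719, 288.05908203125)
tip (array([ 0.57408702, -0.2355107 ,  0.21947059]), [array([-0.17268611,  0.08258896]), array([-0.27500063, -0.10647364])])
post (array([ 0.71620008, -0.23142028,  0.19525945]), [array([-0.29582444,  0.08178291]), array([-0.43618201, -0.11026629])])
tip z.222 [[ 0.57492372 -0.23341947  0.222     ]] [[ 0.57369154 -0.2396276   0.222     ]]
post z.194 [[ 0.7148865  -0.23202266  0.194     ]] [[ 0.71777283 -0.23008202  0.194     ]]
[[0.46372604 0.12307165 0.02      ]
 [0.44738302 0.28064688 0.02      ]
 [0.74359285 0.15356045 0.02      ]
 [0.73614092 0.30957311 0.02      ]]
```

{"op": "apply_moves", "data": {
  "plan": [
    {"tx":10,"ty":-15,"tz":30,"rz":0.04},
    {"tx":35,"ty":-40,"tz":60,"rz":0.08},
    {"tx":65,"ty":-75,"tz":85,"rz":0.13},
    {"tx":95,"ty":-110,"tz":100,"rz":0.18},
    {"tx":125,"ty":-145,"tz":110,"rz":0.23},
    {"tx":155,"ty":-180,"tz":110,"rz":0.28},
    {"tx":185,"ty":-215,"tz":110,"rz":0.33},
    {"tx":215,"ty":-250,"tz":110,"rz":0.38},
    {"tx":240,"ty":-280,"tz":110,"rz":0.43},
    {"tx":250,"ty":-300,"tz":110,"rz":0.43},
    {"tx":250,"ty":-300,"tz":110,"rz":0.43},
    {"tx":250,"ty":-300,"tz":110,"rz":0.43}
  ]
}}

```text
validation failed for argument at $.pl...
```

```bash
python3 - <<'E'
from rig import env
import pickle;from h import *
r=env.get_image("wrist");pickle.dump(r,open("w1.pkl","wb"));cv2.imwrite("pics/w1.png",r["image"][:,:,::-1])
print(np.round(env.observe()["position"],4))
E
```

```text
[0.2119 0.5073 0.231 ]
```

View pics/w1.png

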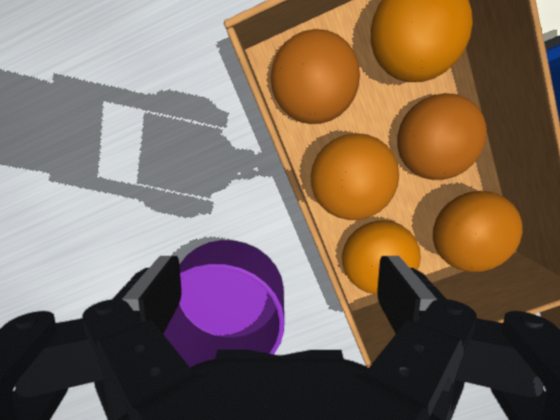

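The move call was refused, so nothing moved. I'll retry it with every field filled in.

{"op": "apply_moves", "data": {
  "plan": [
    {"tx":10,"ty":-15,"tz":30,"rx":0,"ry":0,"rz":0.04,"jaw":1},
    {"tx":35,"ty":-40,"tz":60,"rx":0,"ry":0,"rz":0.08,"jaw":1},
    {"tx":65,"ty":-75,"tz":85,"rx":0,"ry":0,"rz":0.13,"jaw":1},
    {"tx":95,"ty":-110,"tz":100,"rx":0,"ry":0,"rz":0.18,"jaw":1},
    {"tx":125,"ty":-145,"tz":110,"rx":0,"ry":0,"rz":0.23,"jaw":1},
    {"tx":155,"ty":-180,"tz":110,"rx":0,"ry":0,"rz":0.28,"jaw":1},
    {"tx":185,"ty":-215,"tz":110,"rx":0,"ry":0,"rz":0.33,"jaw":1},
    {"tx":215,"ty":-250,"tz":110,"rx":0,"ry":0,"rz":0.38,"jaw":1},
    {"tx":240,"ty":-280,"tz":110,"rx":0,"ry":0,"rz":0.43,"jaw":1},
    {"tx":250,"ty":-300,"tz":110,"rx":0,"ry":0,"rz":0.43,"jaw":1},
    {"tx":250,"ty":-300,"tz":110,"rx":0,"ry":0,"rz":0.43,"jaw":1}
  ]
}}

```text
time_s: 1.3
position: [0.4631, 0.2052, 0.3404]
tool_rot: [[-1.0, -0.03, -0.001], [-0.03, 1.0, -0.001], [0.001, -0.001, -1.0]]
ft_force: [0.9, 0.2, -0.0]
grip_width: 0.0856
```

```bash
python3 - <<'E'
from rig import env
import pickle;from h import *
r=env.get_image("wrist");pickle.dump(r,open("w1.pkl","wb"));cv2.imwrite("pics/w1b.png",r["image"][:,:,::-1])
print(np.round(env.observe()["position"],4))
E
```

```text
[0.4623 0.2066 0.3406]
```

View pics/w1b.png

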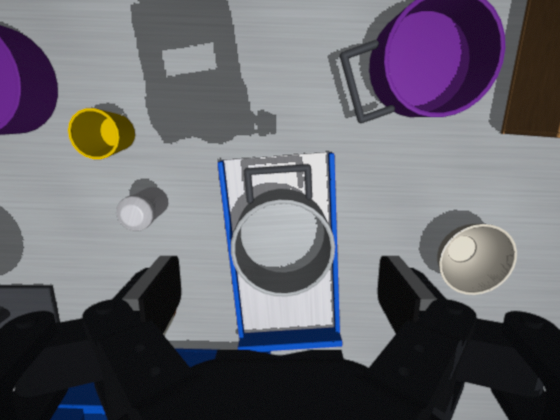

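```bash
python3 - <<'E'
import pickle;from h import *
r=pickle.load(open("w1.pkl","rb"))
crop(r,210,145,350,355,2.8,"pics/w1c.png")
h=cv2.cvtColor(r["image"],cv2.COLOR_RGB2HSV)
m=((h[...,0]>100)&(h[...,0]<125)&(h[...,1]>150)&(h[...,2]>90)).astype(np.uint8)
for y in (160,180,200,220,240,260,280,300,320,330):
    x=np.where(m[y,210:350])[0]+210
    if len(x):
        L=x[x<280];R=x[x>280]
        if len(L) and len(R):
            print(y,np.round(plane(r,[(L.min(),y),(L.max(),y),(R.min(),y),(R.max(),y)],.02)[:,:2],4).tolist())
E
```

```text
180 [[0.4864, 0.1202], [0.4862, 0.1274], [0.4816, 0.2772], [0.4814, 0.2829]]
200 [[0.5157, 0.1226], [0.5155, 0.1299], [0.5109, 0.2792], [0.5107, 0.2865]]
220 [[0.546, 0.1266], [0.5458, 0.1325], [0.5412, 0.2828], [0.541, 0.2887]]
240 [[0.5774, 0.1292], [0.5772, 0.1337], [0.5724, 0.2911], [0.5723, 0.2926]]
260 [[0.6097, 0.1335], [0.6097, 0.135], [0.6048, 0.292], [0.6047, 0.295]]
280 [[0.6433, 0.1363], [0.6431, 0.1425], [0.6384, 0.2929], [0.6382, 0.2991]]
300 [[0.6779, 0.1408], [0.6777, 0.1471], [0.6731, 0.297], [0.6729, 0.3033]]
320 [[0.7139, 0.1439], [0.7137, 0.1503], [0.709, 0.3013], [0.7089, 0.3061]]
330 [[0.7324, 0.1454], [0.7321, 0.1535], [0.7275, 0.3026], [0.7273, 0.3091]]
```

View pics/w1c.png

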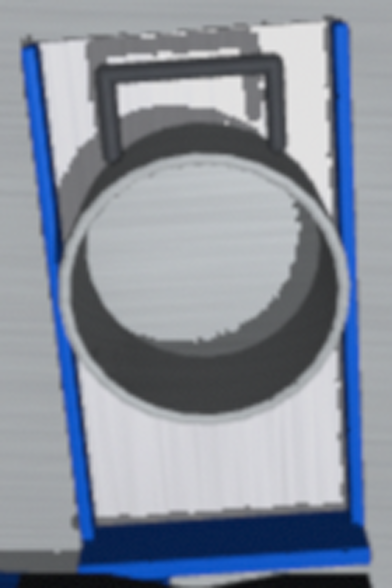

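```bash
python3 - <<'E'
import pickle;from h import *;from m import fitc,S,D
r=pickle.load(open("w1.pkl","rb"))
c=np.array([(60,285),(348,282),(205,152),(203,422),(110,185),(296,178),(108,388),(304,382)])
px=np.c_[210+(c[:,0]+.5)/2.8-.5,145+(c[:,1]+.5)/2.8-.5]
P=plane(r,px,.074);print(np.round(P,4),fitc(P,.07))
x,_=fitc(P,.07)
t=np.linspace(0,6.28,60)
for n,I in(("scene",S),("side",D)):
    im=I["image"][:,:,::-1].copy()
    for p in proj(I,np.c_[x[0]+.07*np.cos(t),x[1]+.07*np.sin(t),0*t+.074]):cv2.circle(im,tuple(np.round(p*8).astype(int)),4,(0,255,0),-1,shift=3)
    b=(240,180,390,350);cv2.imwrite(f"pics/ov_{n}.png",cv2.resize(im[b[1]:b[3],b[0]:b[2]],None,fx=3,fy=3))
h=[(187+0,62)]
print("handle mid",plane(r,[(210+187/2.8,145+66/2.8)],.049))
E
```

```text
[[0.5654 0.1431 0.074 ]
 [0.5597 0.2799 0.074 ]
 [0.4982 0.2099 0.074 ]
 [0.6361 0.2135 0.074 ]
 [0.5153 0.1666 0.074 ]
 [0.5093 0.2522 0.074 ]
 [0.6189 0.1663 0.074 ]
 [0.6127 0.2622 0.074 ]] (array([0.5667532 , 0.21195203]), np.float64(0.0011345381114457043))
handle mid [[0.46315858 0.20087689 0.049     ]]
```

View pics/ov_scene.png

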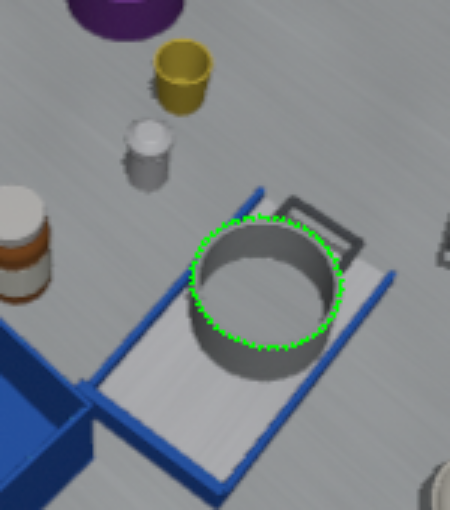

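View pics/ov_side.png

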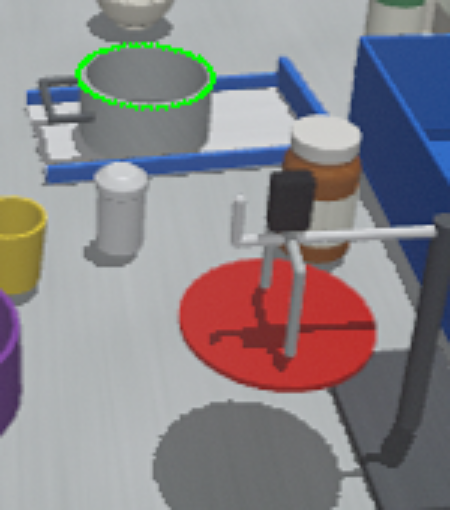

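{"op": "apply_moves", "data": {
  "plan": [
    {"tx":10,"ty":-30,"tz":0,"rx":0,"ry":0,"rz":0,"jaw":1},
    {"tx":25,"ty":-75,"tz":0,"rx":0,"ry":0,"rz":0,"jaw":1},
    {"tx":40,"ty":-120,"tz":0,"rx":0,"ry":0,"rz":0,"jaw":1},
    {"tx":55,"ty":-165,"tz":0,"rx":0,"ry":0,"rz":0,"jaw":1},
    {"tx":70,"ty":-210,"tz":0,"rx":0,"ry":0,"rz":0,"jaw":1},
    {"tx":85,"ty":-255,"tz":0,"rx":0,"ry":0,"rz":0,"jaw":1},
    {"tx":100,"ty":-300,"tz":0,"rx":0,"ry":0,"rz":0,"jaw":1},
    {"tx":115,"ty":-345,"tz":-5,"rx":0,"ry":0,"rz":0,"jaw":1},
    {"tx":128,"ty":-390,"tz":-15,"rx":0,"ry":0,"rz":0,"jaw":1},
    {"tx":140,"ty":-425,"tz":-30,"rx":0,"ry":0,"rz":0,"jaw":1},
    {"tx":145,"ty":-442,"tz":-50,"rx":0,"ry":0,"rz":0,"jaw":1},
    {"tx":145,"ty":-442,"tz":-50,"rx":0,"ry":0,"rz":0,"jaw":1}
  ]
}}

```text
time_s: 2.55
position: [0.6072, -0.2359, 0.2868]
tool_rot: [[-1.0, -0.031, -0.006], [-0.031, 1.0, 0.003], [0.006, 0.003, -1.0]]
ft_force: [0.2, -0.6, 0.0]
grip_width: 0.0852
```

```bash
python3 - <<'E'
from rig import env
import pickle;from h import *
r=env.get_image("wrist");s=env.get_image("side");pickle.dump([r,s],open("w2.pkl","wb"));cv2.imwrite("pics/w2.png",r["image"][:,:,::-1])
crop(s,270,150,420,330,3.3,"pics/s2.png")
o=env.observe();print(np.round(o["position"],4),np.round(o["tool_rot"],3),o["time_s"])
E
```

```text
[ 0.6076 -0.234   0.2909] [[-0.999 -0.033 -0.001]
 [-0.033  0.999 -0.   ]
 [ 0.001 -0.    -1.   ]] 2.65
```

View pics/w2.png

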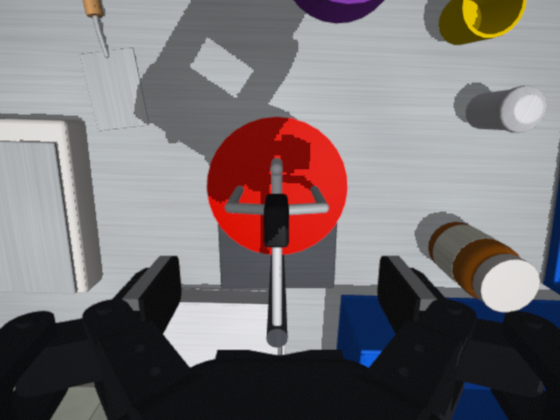

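View pics/s2.png

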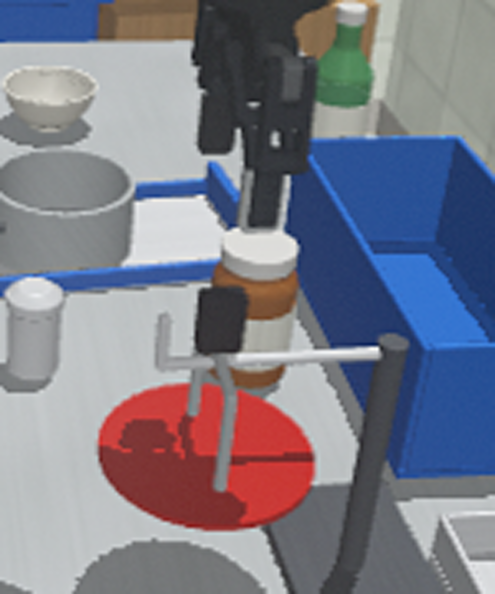

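```bash
python3 - <<'E'
import pickle;from h import *;from m import fitc
r,s=pickle.load(open("w2.pkl","rb"))
for n,I,b in(("wrist",r,(190,110,360,260)),("side",s,(285,250,380,320))):
    h=cv2.cvtColor(I["image"],cv2.COLOR_RGB2HSV);m=(((h[...,0]<8)|(h[...,0]>172))&(h[...,1]>150)&(h[...,2]>50)).astype(np.uint8)
    k=np.zeros_like(m);k[b[1]:b[3],b[0]:b[2]]=1;m*=k
    c=max(cv2.findContours(m,cv2.RETR_EXTERNAL,cv2.CHAIN_APPROX_NONE)[0],key=cv2.contourArea)
    c=cv2.convexHull(c)[:,0]
    for z in (.119,.1165): print(n,z,fitc(plane(I,c,z),.068))
print("tip",plane(r,[(276.5,160)],.222),"post",plane(r,[(277,336)],.194))
print("bail legs top corners",plane(r,[(232,208),(323,208)],.19))
print("block corners at .236",plane(r,[(264,247),(289,247)],.236))
print("grip expected px",proj(r,[(0.607,-.2355,.236),(0.607,-.2355,.224)]))
crop(r,200,110,360,350,2.4,"pics/w2c.png")
E
```

```text
wrist 0.119 (array([ 0.60802614, -0.23863642]), np.float64(0.0005238948640120937))
wrist 0.1165 (array([ 0.60850085, -0.23866567]), np.float64(0.00016765727410087019))
side 0.119 (array([ 0.60748165, -0.23886722]), np.float64(0.0009211710230119459))
side 0.1165 (array([ 0.60834137, -0.23594046]), np.float64(0.0009571266288509471))
tip [[ 0.56744583 -0.23958211  0.222     ]] post [[ 0.71592912 -0.23504897  0.194     ]]
bail legs top corners [[ 0.60838412 -0.27215653  0.19      ]
 [ 0.6063494  -0.20345812  0.19      ]]
block corners at .236 [[ 0.62066904 -0.24588379  0.236     ]
 [ 0.62020871 -0.23013677  0.236     ]]
grip expected px [[281.16798336 226.83799238]
 [280.9935836  221.05955314]]
```

View pics/w2c.png

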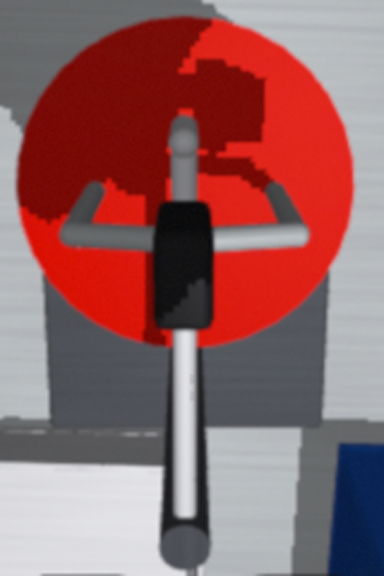

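{"op": "apply_moves", "data": {
  "plan": [
    {"tx":0,"ty":-4,"tz":-10,"rx":0,"ry":0,"rz":0,"jaw":1},
    {"tx":0,"ty":-4,"tz":-25,"rx":0,"ry":0,"rz":0,"jaw":1},
    {"tx":0,"ty":-4,"tz":-40,"rx":0,"ry":0,"rz":0,"jaw":1},
    {"tx":0,"ty":-4,"tz":-55,"rx":0,"ry":0,"rz":0,"jaw":1},
    {"tx":0,"ty":-4,"tz":-68,"rx":0,"ry":0,"rz":0,"jaw":1},
    {"tx":0,"ty":-4,"tz":-78,"rx":0,"ry":0,"rz":0,"jaw":1},
    {"tx":0,"ty":-4,"tz":-83,"rx":0,"ry":0,"rz":0,"jaw":1},
    {"tx":0,"ty":-4,"tz":-83,"rx":0,"ry":0,"rz":0,"jaw":1},
    {"tx":0,"ty":-4,"tz":-83,"rx":0,"ry":0,"rz":0,"jaw":1}
  ]
}}

```text
time_s: 3.55
position: [0.6078, -0.2379, 0.2086]
tool_rot: [[-0.999, -0.033, -0.0], [-0.033, 0.999, -0.001], [0.0, -0.001, -1.0]]
ft_force: [0.1, -0.1, 0.2]
grip_width: 0.0854
```

```bash
python3 - <<'E'
from rig import env
import pickle;from h import *
r=env.get_image("wrist");s=env.get_image("side")
a=r["image"][130:400,160:400,::-1];b=s["image"][170:330,270:420,::-1]
cv2.imwrite("pics/g3.png",np.hstack([cv2.resize(a,(400,450)),cv2.resize(b,(400,450))]))
o=env.observe();print(np.round(o["position"],4),o["ft_force"],o["time_s"])
E
```

```text
[ 0.6078 -0.238   0.2086] [ 0.15998487 -0.08606076 -0.0182277 ] 3.65
```

View pics/g3.png

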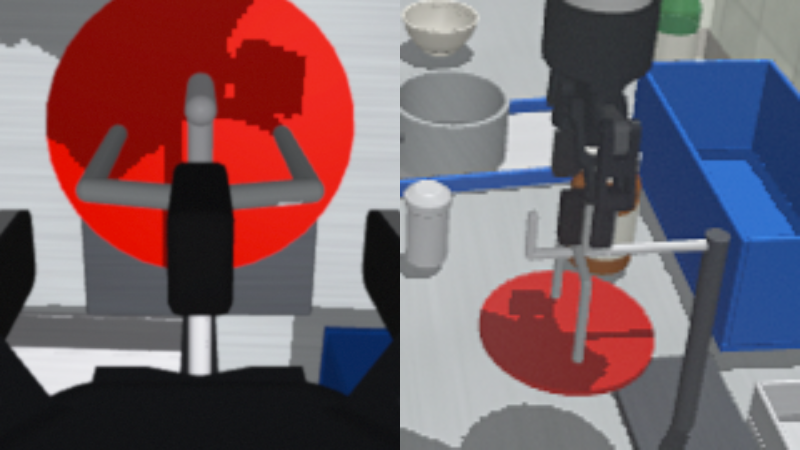

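{"op": "apply_moves", "data": {
  "grip_force": 60,
  "plan": [
    {"tx":0,"ty":0,"tz":0,"rx":0,"ry":0,"rz":0,"jaw":-1},
    {"tx":0,"ty":0,"tz":0,"rx":0,"ry":0,"rz":0,"jaw":-1},
    {"tx":0,"ty":0,"tz":0,"rx":0,"ry":0,"rz":0,"jaw":-1},
    {"tx":0,"ty":0,"tz":0,"rx":0,"ry":0,"rz":0,"jaw":-1},
    {"tx":0,"ty":0,"tz":0,"rx":0,"ry":0,"rz":0,"jaw":-1},
    {"tx":0,"ty":0,"tz":0,"rx":0,"ry":0,"rz":0,"jaw":-1},
    {"tx":0,"ty":0,"tz":0,"rx":0,"ry":0,"rz":0,"jaw":-1},
    {"tx":0,"ty":0,"tz":0,"rx":0,"ry":0,"rz":0,"jaw":-1}
  ]
}}

```text
time_s: 4.45
position: [0.6078, -0.2381, 0.2088]
tool_rot: [[-0.999, -0.033, 0.0], [-0.033, 0.999, -0.001], [-0.0, -0.001, -1.0]]
ft_force: [-0.6, -0.3, 1.2]
grip_width: 0.0152
```

{"op": "apply_moves", "data": {
  "plan": [
    {"tx":0,"ty":0,"tz":3,"rx":0,"ry":0,"rz":0,"jaw":-1},
    {"tx":0,"ty":0,"tz":8,"rx":0,"ry":0,"rz":0,"jaw":-1},
    {"tx":0,"ty":0,"tz":15,"rx":0,"ry":0,"rz":0,"jaw":-1},
    {"tx":0,"ty":0,"tz":22,"rx":0,"ry":0,"rz":0,"jaw":-1},
    {"tx":0,"ty":0,"tz":29,"rx":0,"ry":0,"rz":0,"jaw":-1},
    {"tx":0,"ty":0,"tz":36,"rx":0,"ry":0,"rz":0,"jaw":-1},
    {"tx":0,"ty":0,"tz":42,"rx":0,"ry":0,"rz":0,"jaw":-1},
    {"tx":0,"ty":0,"tz":46,"rx":0,"ry":0,"rz":0,"jaw":-1},
    {"tx":0,"ty":0,"tz":47,"rx":0,"ry":0,"rz":0,"jaw":-1},
    {"tx":0,"ty":0,"tz":47,"rx":0,"ry":0,"rz":0,"jaw":-1},
    {"tx":0,"ty":0,"tz":47,"rx":0,"ry":0,"rz":0,"jaw":-1}
  ]
}}

```text
time_s: 5.55
position: [0.6077, -0.238, 0.2554]
tool_rot: [[-0.999, -0.033, -0.0], [-0.033, 0.999, -0.001], [0.0, -0.001, -1.0]]
ft_force: [0.1, 0.1, -2.5]
grip_width: 0.015
```

```bash
python3 - <<'E'
from rig import env
import pickle;from h import *
r=env.get_image("wrist");s=env.get_image("side")
a=r["image"][130:400,160:400,::-1];b=s["image"][170:330,270:420,::-1]
cv2.imwrite("pics/g4.png",np.hstack([cv2.resize(a,(400,450)),cv2.resize(b,(400,450))]))
o=env.observe();print(np.round(o["position"],4),o["ft_force"],o["wrist_torque"],o["time_s"])
E
```

```text
[ 0.6078 -0.2381  0.2555] [ 0.44487762 -0.02100107 -2.20225974] [ 0.0252201  -0.0036295   0.02378593] 5.65
```

View pics/g4.png

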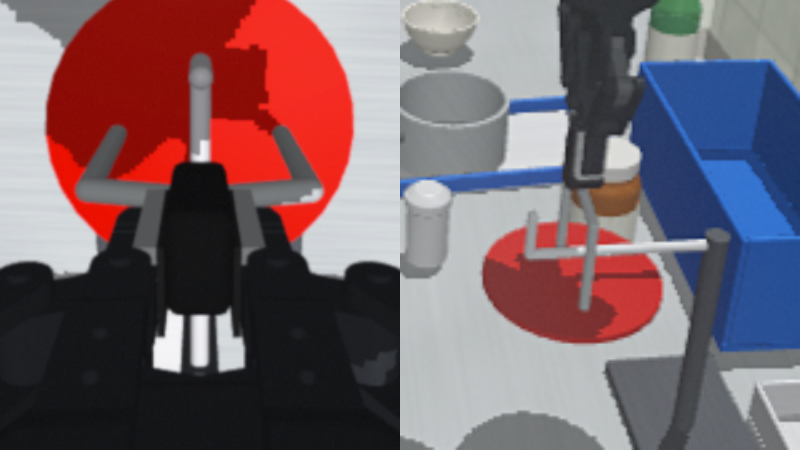

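{"op": "apply_moves", "data": {
  "plan": [
    {"tx":-5,"ty":0,"tz":0,"rx":0,"ry":0,"rz":0,"jaw":-1},
    {"tx":-15,"ty":-0.5,"tz":0,"rx":0,"ry":0,"rz":0,"jaw":-1},
    {"tx":-28,"ty":-1,"tz":0,"rx":0,"ry":0,"rz":0,"jaw":-1},
    {"tx":-42,"ty":-1.3,"tz":0,"rx":0,"ry":0,"rz":0,"jaw":-1},
    {"tx":-56,"ty":-1.7,"tz":0,"rx":0,"ry":0,"rz":0,"jaw":-1},
    {"tx":-70,"ty":-2.1,"tz":0,"rx":0,"ry":0,"rz":0,"jaw":-1},
    {"tx":-84,"ty":-2.5,"tz":0,"rx":0,"ry":0,"rz":0,"jaw":-1},
    {"tx":-98,"ty":-3,"tz":0,"rx":0,"ry":0,"rz":0,"jaw":-1},
    {"tx":-112,"ty":-3.4,"tz":0,"rx":0,"ry":0,"rz":0,"jaw":-1},
    {"tx":-122,"ty":-3.7,"tz":0,"rx":0,"ry":0,"rz":0,"jaw":-1},
    {"tx":-127,"ty":-4,"tz":0,"rx":0,"ry":0,"rz":0,"jaw":-1},
    {"tx":-127,"ty":-4,"tz":0,"rx":0,"ry":0,"rz":0,"jaw":-1}
  ]
}}

```text
time_s: 6.85
position: [0.4804, -0.2421, 0.2557]
tool_rot: [[-0.999, -0.032, -0.0], [-0.032, 0.999, -0.001], [0.0, -0.001, -1.0]]
ft_force: [0.5, -0.0, -1.8]
grip_width: 0.0151
```

```bash
python3 - <<'E'
from rig import env
import pickle;from h import *;from m import fitc
r=env.get_image("wrist");s=env.get_image("side")
a=r["image"][130:400,160:400,::-1];b=s["image"][150:330,220:420,::-1]
cv2.imwrite("pics/g5.png",np.hstack([cv2.resize(a,(400,450)),cv2.resize(b,(400,450))]))
o=env.observe();print(np.round(o["position"],4),o["ft_force"],o["time_s"])
z=o["position"][2]-.2088+.114
for n,I,bb in(("wrist",r,(150,60,400,260)),("side",s,(220,200,380,320))):
    h=cv2.cvtColor(I["image"],cv2.COLOR_RGB2HSV);m=(((h[...,0]<8)|(h[...,0]>172))&(h[...,1]>150)&(h[...,2]>50)).astype(np.uint8)
    k=np.zeros_like(m);k[bb[1]:bb[3],bb[0]:bb[2]]=1;m*=k
    c=max(cv2.findContours(m,cv2.RETR_EXTERNAL,cv2.CHAIN_APPROX_NONE)[0],key=cv2.contourArea)
    c=cv2.convexHull(c)[:,0]
    print(n,fitc(plane(I,c,z+.003),.068))
E
```

```text
[ 0.481  -0.2421  0.2555] [-0.02337425  0.17450266 -2.37282991] 6.95
wrist (array([ 0.48093196, -0.24307119]), np.float64(0.0001505204258240218))
side (array([ 0.48047388, -0.24100561]), np.float64(0.000810572280602262))
```

View pics/g5.png

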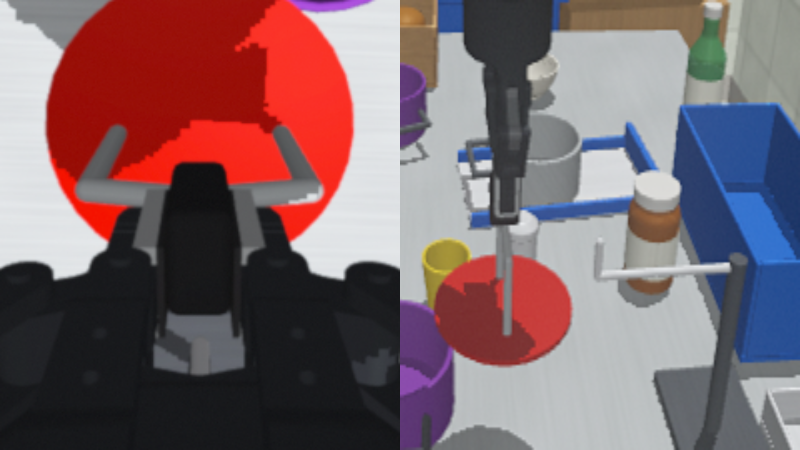

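{"op": "apply_moves", "data": {
  "plan": [
    {"tx":2,"ty":12,"tz":3,"rx":0,"ry":0,"rz":0,"jaw":-1},
    {"tx":7,"ty":40,"tz":6,"rx":0,"ry":0,"rz":0,"jaw":-1},
    {"tx":15,"ty":80,"tz":10,"rx":0,"ry":0,"rz":0,"jaw":-1},
    {"tx":23,"ty":122,"tz":10,"rx":0,"ry":0,"rz":0,"jaw":-1},
    {"tx":31,"ty":166,"tz":10,"rx":0,"ry":0,"rz":0,"jaw":-1},
    {"tx":40,"ty":210,"tz":10,"rx":0,"ry":0,"rz":0,"jaw":-1},
    {"tx":48,"ty":254,"tz":10,"rx":0,"ry":0,"rz":0,"jaw":-1},
    {"tx":56,"ty":298,"tz":10,"rx":0,"ry":0,"rz":0,"jaw":-1},
    {"tx":64,"ty":340,"tz":10,"rx":0,"ry":0,"rz":0,"jaw":-1},
    {"tx":72,"ty":380,"tz":10,"rx":0,"ry":0,"rz":0,"jaw":-1},
    {"tx":79,"ty":415,"tz":10,"rx":0,"ry":0,"rz":0,"jaw":-1},
    {"tx":84,"ty":440,"tz":10,"rx":0,"ry":0,"rz":0,"jaw":-1}
  ]
}}

```text
time_s: 8.15
position: [0.5647, 0.2014, 0.2654]
tool_rot: [[-0.999, -0.035, -0.0], [-0.035, 0.999, -0.0], [0.0, -0.0, -1.0]]
ft_force: [0.2, -0.1, -2.3]
grip_width: 0.0154
```

{"op": "apply_moves", "data": {
  "plan": [
    {"tx":0,"ty":0,"tz":0,"rx":0,"ry":0,"rz":0,"jaw":-1},
    {"tx":0,"ty":0,"tz":0,"rx":0,"ry":0,"rz":0,"jaw":-1}
  ]
}}

```text
time_s: 8.35
position: [0.5643, 0.2025, 0.2652]
tool_rot: [[-0.999, -0.037, -0.001], [-0.037, 0.999, -0.0], [0.001, -0.0, -1.0]]
ft_force: [-0.2, -0.4, -2.5]
grip_width: 0.0152
```

```bash
cat > look.py <<'E'
import sys;from rig import env
import pickle;from h import *;from m import fitc
n=sys.argv[1]
I={k:env.get_image(k) for k in("scene","side","wrist")};pickle.dump(I,open(n+".pkl","wb"))
o=env.observe();print(np.round(o["position"],4),np.round(o["tool_rot"],3).tolist(),np.round(o["ft_force"],2),o["time_s"])
a=I["scene"]["image"][180:355,240:400,::-1];b=I["side"]["image"][120:255,220:375,::-1]
cv2.imwrite(f"pics/{n}.png",np.hstack([cv2.resize(a,(400,438)),cv2.resize(b,(400,438))]))
z=o["position"][2]-.2088+.114 if len(sys.argv)<3 else float(sys.argv[2])
for k,bb in(("scene",(240,200,400,350)),("side",(220,150,375,260)),("wrist",(120,60,430,300))):
    r=I[k];h=cv2.cvtColor(r["image"],cv2.COLOR_RGB2HSV);m=(((h[...,0]<8)|(h[...,0]>172))&(h[...,1]>150)&(h[...,2]>50)).astype(np.uint8)
    q=np.zeros_like(m);q[bb[1]:bb[3],bb[0]:bb[2]]=1;m*=q
    cs=cv2.findContours(m,cv2.RETR_EXTERNAL,cv2.CHAIN_APPROX_NONE)[0]
    if not cs: continue
    c=cv2.convexHull(max(cs,key=cv2.contourArea))[:,0]
    print(k,fitc(plane(r,c,z+.003),.068))
E
python3 look.py p1
```

```text
[0.5646 0.2007 0.2656] [[-0.999, -0.034, -0.0], [-0.034, 0.999, -0.001], [0.0, -0.001, -1.0]] [ 0.15 -0.03 -2.88] 8.5
scene (array([0.56360401, 0.20380376]), np.float64(0.0007882587886076633))
side (array([0.56382953, 0.20260444]), np.float64(0.0011955769782827468))
wrist (array([0.5649965 , 0.20014284]), np.float64(0.00021668764986668528))
```

View pics/p1.png

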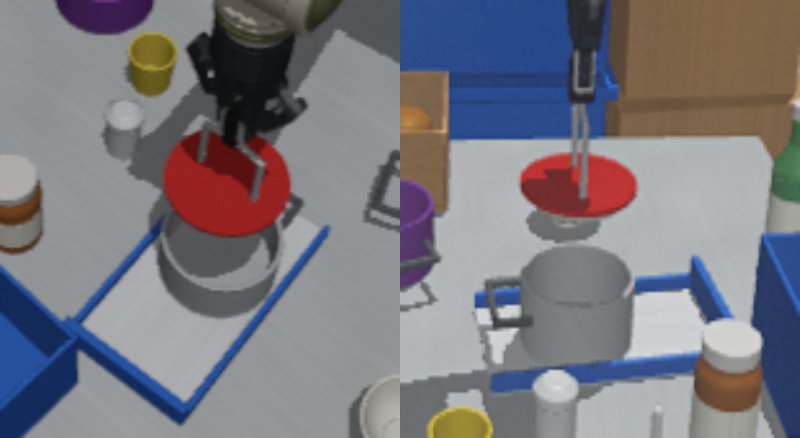

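```bash
python3 - <<'E'
from h import *;from m import *
for n,r,c in (("side",D,[(86,83),(226,86),(157,50),(157,118)]),("scene",S,[(140,150),(299,145),(221,75),(214,212)])):
    o=(240,180) if n=="side" else (260,230)
    px=np.array(c)/3.2+np.array(o)-.3
    P=plane(r,px,.074);print(n,np.round(P,4).tolist(),fitc(P,.07))
E
```

```text
side [[0.4991, 0.2062, 0.074], [0.6345, 0.1945, 0.074], [0.5759, 0.275, 0.074], [0.5605, 0.1348, 0.074]] (array([0.56721408, 0.20512957]), np.float64(0.0012039709727575225))
scene [[0.6249, 0.1702, 0.074], [0.5222, 0.2662, 0.074], [0.5159, 0.17, 0.074], [0.6244, 0.2558, 0.074]] (array([0.56946857, 0.21387667]), np.float64(0.0007080891562677959))
```

{"op": "apply_moves", "data": {
  "plan": [
    {"tx":2.5,"ty":10,"tz":-5,"rx":0,"ry":0,"rz":0,"jaw":-1},
    {"tx":2.5,"ty":10,"tz":-17,"rx":0,"ry":0,"rz":0,"jaw":-1},
    {"tx":2.5,"ty":10,"tz":-30,"rx":0,"ry":0,"rz":0,"jaw":-1},
    {"tx":2.5,"ty":10,"tz":-43,"rx":0,"ry":0,"rz":0,"jaw":-1},
    {"tx":2.5,"ty":10,"tz":-56,"rx":0,"ry":0,"rz":0,"jaw":-1},
    {"tx":2.5,"ty":10,"tz":-67,"rx":0,"ry":0,"rz":0,"jaw":-1},
    {"tx":2.5,"ty":10,"tz":-75,"rx":0,"ry":0,"rz":0,"jaw":-1},
    {"tx":2.5,"ty":10,"tz":-80,"rx":0,"ry":0,"rz":0,"jaw":-1},
    {"tx":2.5,"ty":10,"tz":-81,"rx":0,"ry":0,"rz":0,"jaw":-1},
    {"tx":2.5,"ty":10,"tz":-81,"rx":0,"ry":0,"rz":0,"jaw":-1},
    {"tx":2.5,"ty":10,"tz":-81,"rx":0,"ry":0,"rz":0,"jaw":-1}
  ]
}}

```text
time_s: 9.6
position: [0.5673, 0.2107, 0.1851]
tool_rot: [[-0.999, -0.034, 0.001], [-0.034, 0.999, -0.0], [-0.001, -0.0, -1.0]]
ft_force: [-0.7, 0.9, -1.7]
grip_width: 0.0152
```

```bash
python3 look.py p2
```

```text
[0.5673 0.2107 0.185 ] [[-0.999, -0.034, 0.001], [-0.034, 0.999, -0.0], [-0.001, -0.0, -1.0]] [ 0.1  -0.69 -2.92] 9.75
scene (array([0.56643678, 0.211562  ]), np.float64(0.0007164406983554951))
side (array([0.56652929, 0.21380035]), np.float64(0.0012244680534565578))
wrist (array([0.56775811, 0.2098388 ]), np.float64(0.00020982465517920888))
```

View pics/p2.png

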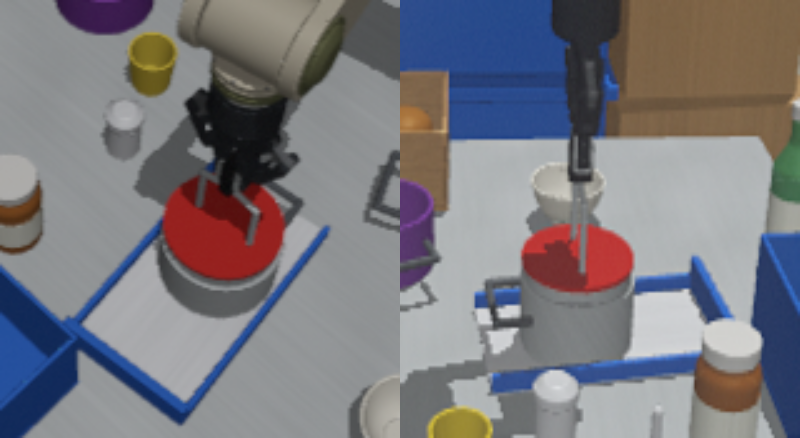

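{"op": "apply_moves", "data": {
  "plan": [
    {"tx":0,"ty":0,"tz":-2,"rx":0,"ry":0,"rz":0,"jaw":-1},
    {"tx":0,"ty":0,"tz":-4,"rx":0,"ry":0,"rz":0,"jaw":-1},
    {"tx":0,"ty":0,"tz":-6,"rx":0,"ry":0,"rz":0,"jaw":-1},
    {"tx":0,"ty":0,"tz":-8,"rx":0,"ry":0,"rz":0,"jaw":-1},
    {"tx":0,"ty":0,"tz":-10,"rx":0,"ry":0,"rz":0,"jaw":-1},
    {"tx":0,"ty":0,"tz":-12,"rx":0,"ry":0,"rz":0,"jaw":-1},
    {"tx":0,"ty":0,"tz":-13,"rx":0,"ry":0,"rz":0,"jaw":-1},
    {"tx":0,"ty":0,"tz":-13,"rx":0,"ry":0,"rz":0,"jaw":-1}
  ]
}}

```text
time_s: 10.55
position: [0.5672, 0.2107, 0.1718]
tool_rot: [[-0.999, -0.034, 0.0], [-0.034, 0.999, -0.0], [-0.0, -0.0, -1.0]]
ft_force: [0.4, -0.1, -3.4]
grip_width: 0.015
```

{"op": "apply_moves", "data": {
  "plan": [
    {"tx":0,"ty":0,"tz":-0.7,"rx":0,"ry":0,"rz":0,"jaw":-1},
    {"tx":0,"ty":0,"tz":-1.4,"rx":0,"ry":0,"rz":0,"jaw":-1},
    {"tx":0,"ty":0,"tz":-2,"rx":0,"ry":0,"rz":0,"jaw":-1},
    {"tx":0,"ty":0,"tz":-2,"rx":0,"ry":0,"rz":0,"jaw":-1}
  ]
}}

```text
time_s: 10.95
position: [0.5672, 0.2107, 0.1697]
tool_rot: [[-0.999, -0.034, 0.0], [-0.034, 0.999, -0.0], [-0.0, -0.0, -1.0]]
ft_force: [-0.7, -0.5, -2.0]
grip_width: 0.015
```

{"op": "apply_moves", "data": {
  "plan": [
    {"tx":0,"ty":0,"tz":-0.6,"rx":0,"ry":0,"rz":0,"jaw":-1},
    {"tx":0,"ty":0,"tz":-1.2,"rx":0,"ry":0,"rz":0,"jaw":-1},
    {"tx":0,"ty":0,"tz":-1.2,"rx":0,"ry":0,"rz":0,"jaw":-1}
  ]
}}

```text
time_s: 11.25
position: [0.5672, 0.2108, 0.1689]
tool_rot: [[-0.999, -0.034, 0.001], [-0.034, 0.999, -0.0], [-0.001, -0.0, -1.0]]
ft_force: [-0.5, 1.1, 1.4]
grip_width: 0.0151
```

{"op": "apply_moves", "data": {
  "plan": [
    {"tx":0,"ty":0,"tz":-0.3,"rx":0,"ry":0,"rz":0,"jaw":-0.4},
    {"tx":0,"ty":0,"tz":0,"rx":0,"ry":0,"rz":0,"jaw":0},
    {"tx":0,"ty":0,"tz":0,"rx":0,"ry":0,"rz":0,"jaw":0.5},
    {"tx":0,"ty":0,"tz":0,"rx":0,"ry":0,"rz":0,"jaw":0.5},
    {"tx":0,"ty":0,"tz":0,"rx":0,"ry":0,"rz":0,"jaw":0.5}
  ]
}}

```text
time_s: 11.75
position: [0.5673, 0.2108, 0.1689]
tool_rot: [[-0.999, -0.034, 0.001], [-0.034, 0.999, -0.0], [-0.001, -0.0, -1.0]]
ft_force: [-0.2, -0.3, 0.5]
grip_width: 0.0639
```

```bash
python3 look.py p3 .074
```

```text
[0.5673 0.2108 0.1689] [[-0.999, -0.034, 0.001], [-0.034, 0.999, -0.0], [-0.001, -0.0, -1.0]] [ 0.34  0.45 -0.03] 11.9
scene (array([0.565477  , 0.21156911]), np.float64(0.0014961127074477045))
side (array([0.56616789, 0.21326998]), np.float64(0.0011770741840452258))
wrist (array([0.56780705, 0.20996219]), np.float64(0.00014793080161189465))
```

View pics/p3.png

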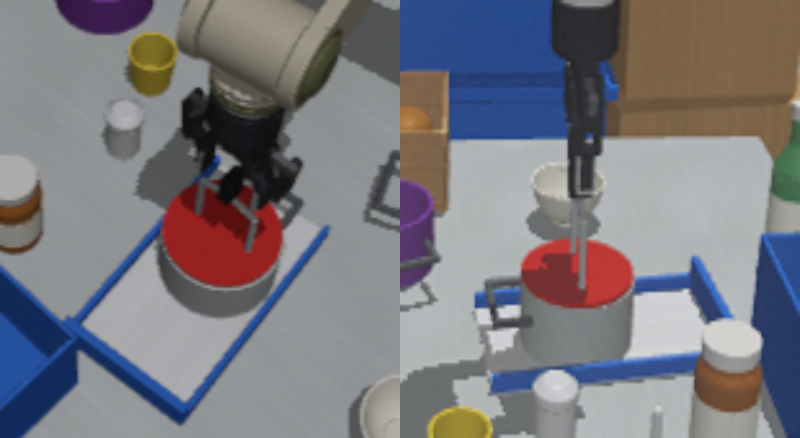

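{"op": "apply_moves", "data": {
  "plan": [
    {"tx":0,"ty":0,"tz":10,"rx":0,"ry":0,"rz":0,"jaw":0.5},
    {"tx":0,"ty":0,"tz":30,"rx":0,"ry":0,"rz":0,"jaw":0.5},
    {"tx":0,"ty":0,"tz":55,"rx":0,"ry":0,"rz":0,"jaw":0.5},
    {"tx":0,"ty":0,"tz":70,"rx":0,"ry":0,"rz":0,"jaw":0.5},
    {"tx":-25,"ty":-2,"tz":75,"rx":0,"ry":0,"rz":0.02,"jaw":0.5},
    {"tx":-55,"ty":-5,"tz":75,"rx":0,"ry":0,"rz":0.04,"jaw":0.2},
    {"tx":-90,"ty":-9,"tz":75,"rx":0,"ry":0,"rz":0.06,"jaw":-0.06},
    {"tx":-120,"ty":-12,"tz":75,"rx":0,"ry":0,"rz":0.07,"jaw":-0.06},
    {"tx":-139,"ty":-14.5,"tz":75,"rx":0,"ry":0,"rz":0.07,"jaw":-0.06},
    {"tx":-139,"ty":-14.5,"tz":70,"rx":0,"ry":0,"rz":0.07,"jaw":-0.06},
    {"tx":-139,"ty":-14.5,"tz":70,"rx":0,"ry":0,"rz":0.07,"jaw":-0.06}
  ]
}}

```text
time_s: 13.0
position: [0.4286, 0.1963, 0.2391]
tool_rot: [[-0.995, -0.104, 0.001], [-0.104, 0.995, -0.0], [-0.001, -0.0, -1.0]]
ft_force: [0.5, -0.5, 1.0]
grip_width: 0.0403
```

```bash
python3 look.py p4 .074; python3 -c "
import pickle,cv2
cv2.imwrite('pics/p4w.png',pickle.load(open('p4.pkl','rb'))['wrist']['image'][:,:,::-1])"
```

```text
[0.4292 0.1963 0.2389] [[-0.995, -0.104, 0.001], [-0.104, 0.995, -0.0], [-0.001, -0.0, -1.0]] [1.26 0.84 0.03] 13.15
scene (array([0.56518701, 0.2115229 ]), np.float64(0.0010471289479723664))
side (array([0.56677205, 0.21297761]), np.float64(0.0012299217649347702))
wrist (array([0.56756144, 0.20863383]), np.float64(0.003422992419023741))
```

View pics/p4.png

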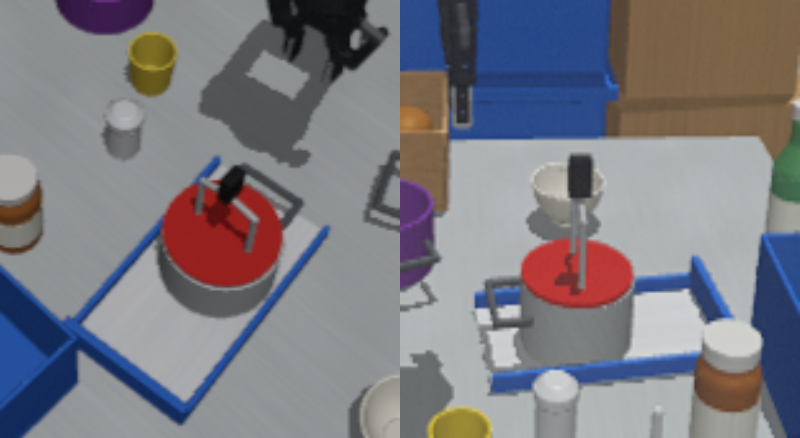

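View pics/p4w.png

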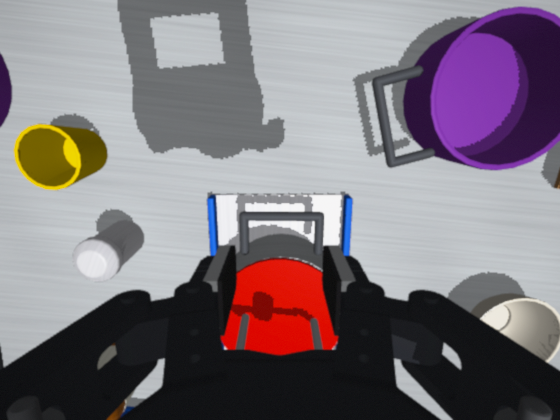

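```bash
python3 - <<'E'
import pickle;from h import *
r=pickle.load(open("p4.pkl","rb"))["wrist"]
print(plane(r,[(243,218),(323,216),(282,217)],.049))
print(plane(r,[(213,200),(348,200)],.02))
E
```

```text
[[0.47059679 0.16126994 0.049     ]
 [0.45961387 0.2451308  0.049     ]
 [0.46521057 0.20218409 0.049     ]]
[[0.46213873 0.12348992 0.02      ]
 [0.44624546 0.27562683 0.02      ]]
```

{"op": "apply_moves", "data": {
  "plan": [
    {"tx":0,"ty":2,"tz":-15,"rx":0,"ry":0,"rz":0,"jaw":-0.06},
    {"tx":0,"ty":2,"tz":-45,"rx":0,"ry":0,"rz":0,"jaw":-0.06},
    {"tx":0,"ty":2,"tz":-80,"rx":0,"ry":0,"rz":0,"jaw":-0.06},
    {"tx":0,"ty":2,"tz":-115,"rx":0,"ry":0,"rz":0,"jaw":-0.06},
    {"tx":0,"ty":2,"tz":-150,"rx":0,"ry":0,"rz":0,"jaw":-0.06},
    {"tx":0,"ty":2,"tz":-180,"rx":0,"ry":0,"rz":0,"jaw":-0.06},
    {"tx":0,"ty":2,"tz":-200,"rx":0,"ry":0,"rz":0,"jaw":-0.06},
    {"tx":0,"ty":2,"tz":-209,"rx":0,"ry":0,"rz":0,"jaw":-0.06},
    {"tx":0,"ty":2,"tz":-209,"rx":0,"ry":0,"rz":0,"jaw":-0.06},
    {"tx":0,"ty":2,"tz":-209,"rx":0,"ry":0,"rz":0,"jaw":-0.06}
  ]
}}

```text
time_s: 14.15
position: [0.4299, 0.1985, 0.0305]
tool_rot: [[-0.995, -0.104, 0.002], [-0.104, 0.995, 0.0], [-0.002, -0.0, -1.0]]
ft_force: [0.1, -0.2, 0.2]
grip_width: 0.0403
```

```bash
python3 look.py p5 .074; python3 -c "
import pickle,cv2
cv2.imwrite('pics/p5w.png',pickle.load(open('p5.pkl','rb'))['wrist']['image'][:,:,::-1])"
```

```text
[0.4298 0.1985 0.0308] [[-0.995, -0.104, 0.003], [-0.104, 0.995, 0.0], [-0.003, -0.0, -1.0]] [ 0.45 -0.96  0.05] 14.3
scene (array([0.56519615, 0.21163067]), np.float64(0.0010876025976294668))
side (array([0.56688421, 0.21314373]), np.float64(0.0012584396905950823))
```

View pics/p5.png

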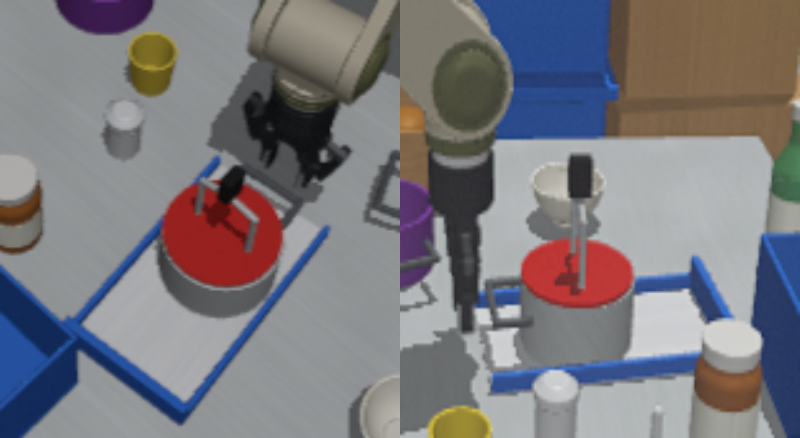

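View pics/p5w.png

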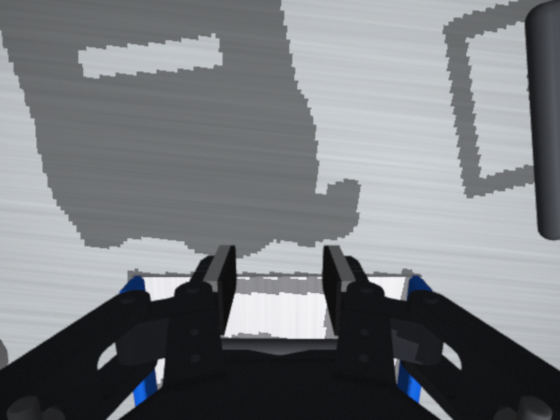

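{"op": "apply_moves", "data": {
  "plan": [
    {"tx":4,"ty":0.4,"tz":0,"rx":0,"ry":0,"rz":0,"jaw":-0.06},
    {"tx":9,"ty":0.9,"tz":0,"rx":0,"ry":0,"rz":0,"jaw":-0.06},
    {"tx":13,"ty":1.4,"tz":0,"rx":0,"ry":0,"rz":0,"jaw":-0.06},
    {"tx":15,"ty":1.6,"tz":0,"rx":0,"ry":0,"rz":0,"jaw":-0.06},
    {"tx":17,"ty":1.8,"tz":0,"rx":0,"ry":0,"rz":0,"jaw":-0.06},
    {"tx":19,"ty":2,"tz":0,"rx":0,"ry":0,"rz":0,"jaw":-0.06},
    {"tx":21,"ty":2.2,"tz":0,"rx":0,"ry":0,"rz":0,"jaw":-0.06},
    {"tx":23,"ty":2.4,"tz":0,"rx":0,"ry":0,"rz":0,"jaw":-0.06},
    {"tx":26,"ty":2.7,"tz":0,"rx":0,"ry":0,"rz":0,"jaw":-0.06},
    {"tx":29,"ty":3,"tz":0,"rx":0,"ry":0,"rz":0,"jaw":-0.06},
    {"tx":32,"ty":3.4,"tz":0,"rx":0,"ry":0,"rz":0,"jaw":-0.06},
    {"tx":35,"ty":3.7,"tz":0,"rx":0,"ry":0,"rz":0,"jaw":-0.06}
  ]
}}

```text
time_s: 15.5
position: [0.4618, 0.2019, 0.0305]
tool_rot: [[-0.995, -0.104, -0.004], [-0.104, 0.995, -0.001], [0.004, -0.001, -1.0]]
ft_force: [-11.4, -2.1, 9.3]
grip_width: 0.0402
```

```bash
python3 look.py p6 .074
```

```text
[0.4625 0.2019 0.0305] [[-0.995, -0.104, -0.002], [-0.104, 0.995, -0.001], [0.002, -0.0, -1.0]] [-8.76 -1.27  5.22] 15.65
scene (array([0.57900975, 0.21347764]), np.float64(0.0010007657108401457))
side (array([0.58105424, 0.21578045]), np.float64(0.0011984811906315517))
```

View pics/p6.png

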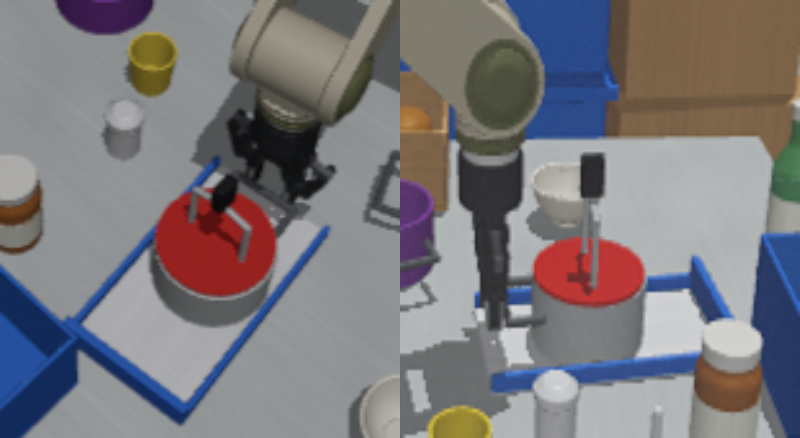

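{"op": "apply_moves", "data": {
  "plan": [
    {"tx":3,"ty":0.3,"tz":0,"rx":0,"ry":0,"rz":0,"jaw":-0.06},
    {"tx":7,"ty":0.7,"tz":0,"rx":0,"ry":0,"rz":0,"jaw":-0.06},
    {"tx":11,"ty":1.1,"tz":0,"rx":0,"ry":0,"rz":0,"jaw":-0.06},
    {"tx":16,"ty":1.7,"tz":0,"rx":0,"ry":0,"rz":0,"jaw":-0.06},
    {"tx":21,"ty":2.2,"tz":0,"rx":0,"ry":0,"rz":0,"jaw":-0.06},
    {"tx":26,"ty":2.7,"tz":0,"rx":0,"ry":0,"rz":0,"jaw":-0.06},
    {"tx":31,"ty":3.2,"tz":0,"rx":0,"ry":0,"rz":0,"jaw":-0.06},
    {"tx":36,"ty":3.8,"tz":0,"rx":0,"ry":0,"rz":0,"jaw":-0.06},
    {"tx":41,"ty":4.3,"tz":0,"rx":0,"ry":0,"rz":0,"jaw":-0.06},
    {"tx":46,"ty":4.8,"tz":0,"rx":0,"ry":0,"rz":0,"jaw":-0.06},
    {"tx":51,"ty":5.3,"tz":0,"rx":0,"ry":0,"rz":0,"jaw":-0.06},
    {"tx":56,"ty":5.9,"tz":0,"rx":0,"ry":0,"rz":0,"jaw":-0.06}
  ]
}}

```text
time_s: 16.85
position: [0.5158, 0.2077, 0.0302]
tool_rot: [[-0.994, -0.105, -0.009], [-0.105, 0.994, -0.002], [0.009, -0.001, -1.0]]
ft_force: [-11.2, -1.6, 7.3]
grip_width: 0.0402
```

```bash
python3 look.py p7 .074
```

```text
[0.5169 0.2078 0.0303] [[-0.994, -0.105, -0.006], [-0.105, 0.995, -0.001], [0.006, -0.001, -1.0]] [-6.52 -0.95  4.43] 17.0
scene (array([0.63269456, 0.21967266]), np.float64(0.0009073205404012634))
side (array([0.63639939, 0.22088218]), np.float64(0.0011223966067917535))
```

View pics/p7.png

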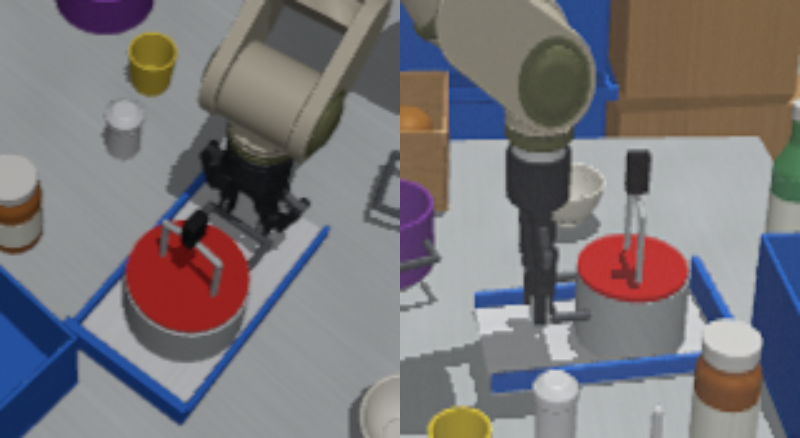

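{"op": "apply_moves", "data": {
  "plan": [
    {"tx":3,"ty":0.3,"tz":0,"rx":0,"ry":0,"rz":0,"jaw":-0.06},
    {"tx":7,"ty":0.7,"tz":0,"rx":0,"ry":0,"rz":0,"jaw":-0.06},
    {"tx":11,"ty":1.1,"tz":0,"rx":0,"ry":0,"rz":0,"jaw":-0.06},
    {"tx":15,"ty":1.6,"tz":0,"rx":0,"ry":0,"rz":0,"jaw":-0.06},
    {"tx":19,"ty":2,"tz":0,"rx":0,"ry":0,"rz":0,"jaw":-0.06},
    {"tx":23,"ty":2.4,"tz":0,"rx":0,"ry":0,"rz":0,"jaw":-0.06},
    {"tx":26,"ty":2.7,"tz":0,"rx":0,"ry":0,"rz":0,"jaw":-0.06},
    {"tx":28,"ty":2.9,"tz":0,"rx":0,"ry":0,"rz":0,"jaw":-0.06},
    {"tx":30,"ty":3.1,"tz":0,"rx":0,"ry":0,"rz":0,"jaw":-0.06},
    {"tx":31,"ty":3.2,"tz":0,"rx":0,"ry":0,"rz":0,"jaw":-0.06}
  ]
}}

```text
time_s: 18.0
position: [0.5454, 0.2109, 0.0301]
tool_rot: [[-0.994, -0.105, -0.013], [-0.105, 0.994, -0.002], [0.013, -0.001, -1.0]]
ft_force: [-11.2, -1.5, 9.2]
grip_width: 0.04
```

```bash
python3 look.py p8 .074
```

```text
[0.5454 0.2109 0.0301] [[-0.994, -0.105, -0.012], [-0.105, 0.994, -0.002], [0.012, -0.001, -1.0]] [-10.05  -0.94   7.16] 18.15
scene (array([0.66287168, 0.22287477]), np.float64(0.001127385091988558))
side (array([0.6646917 , 0.22460359]), np.float64(0.0009770704045434849))
```

View pics/p8.png

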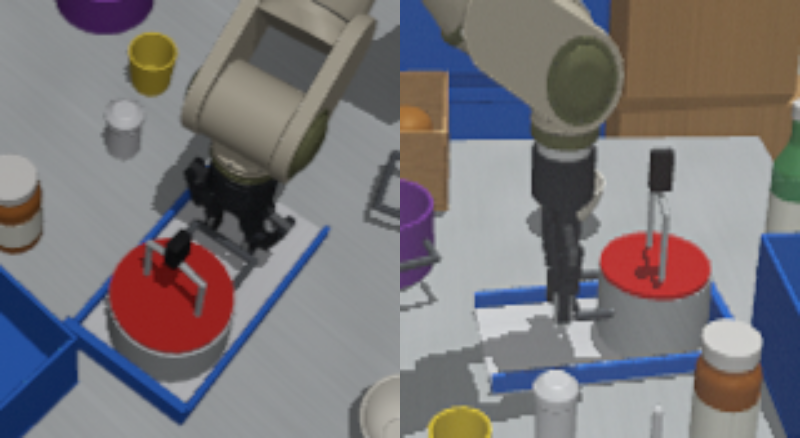

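{"op": "apply_moves", "data": {
  "plan": [
    {"tx":1.5,"ty":0.15,"tz":0,"rx":0,"ry":0,"rz":0,"jaw":-0.06},
    {"tx":3,"ty":0.3,"tz":0,"rx":0,"ry":0,"rz":0,"jaw":-0.06},
    {"tx":4.5,"ty":0.45,"tz":0,"rx":0,"ry":0,"rz":0,"jaw":-0.06},
    {"tx":6,"ty":0.6,"tz":0,"rx":0,"ry":0,"rz":0,"jaw":-0.06},
    {"tx":7,"ty":0.7,"tz":0,"rx":0,"ry":0,"rz":0,"jaw":-0.06},
    {"tx":8,"ty":0.8,"tz":0,"rx":0,"ry":0,"rz":0,"jaw":-0.06}
  ]
}}

```text
time_s: 18.75
position: [0.5498, 0.2116, 0.0299]
tool_rot: [[-0.994, -0.106, -0.021], [-0.106, 0.994, -0.003], [0.021, -0.001, -1.0]]
ft_force: [-17.9, -3.0, 12.5]
grip_width: 0.0398
```

{"op": "apply_moves", "data": {
  "plan": [
    {"tx":1.5,"ty":0.15,"tz":0,"rx":0,"ry":0,"rz":0,"jaw":-0.06},
    {"tx":2.5,"ty":0.25,"tz":0,"rx":0,"ry":0,"rz":0,"jaw":-0.06},
    {"tx":3,"ty":0.3,"tz":0,"rx":0,"ry":0,"rz":0,"jaw":-0.06}
  ]
}}

```text
time_s: 19.05
position: [0.5496, 0.2116, 0.0298]
tool_rot: [[-0.994, -0.106, -0.029], [-0.106, 0.994, -0.005], [0.029, -0.002, -1.0]]
ft_force: [-14.6, -2.7, 10.5]
grip_width: 0.0398
```

```bash
python3 look.py p9 .074; python3 - <<'E'
import pickle;from h import *
I=pickle.load(open("p9.pkl","rb"))
a=I["scene"]["image"][265:360,260:355,::-1];b=I["side"]["image"][175:270,280:375,::-1]
cv2.imwrite("pics/p9c.png",np.hstack([cv2.resize(x,(400,400),interpolation=cv2.INTER_CUBIC) for x in(a,b)]))
E
```

```text
[0.5496 0.2116 0.0298] [[-0.994, -0.106, -0.029], [-0.106, 0.994, -0.005], [0.029, -0.002, -1.0]] [-13.76  -2.01   9.5 ] 19.2
scene (array([0.66721062, 0.22344055]), np.float64(0.0011150610139917581))
side (array([0.66879068, 0.22431848]), np.float64(0.0009423551855509383))
```

View pics/p9c.png

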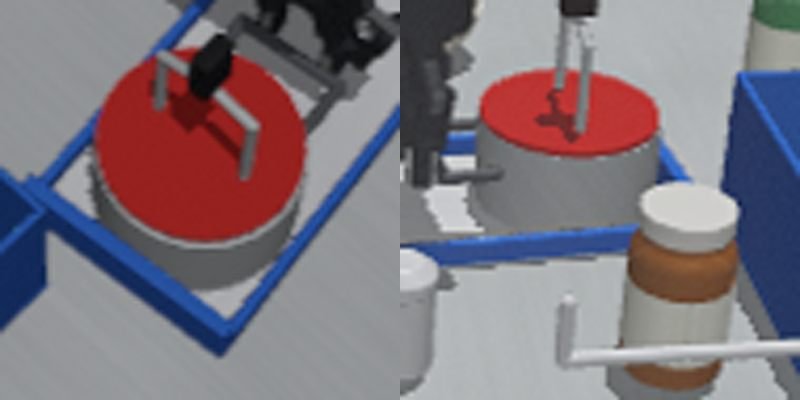

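View pics/p9.png

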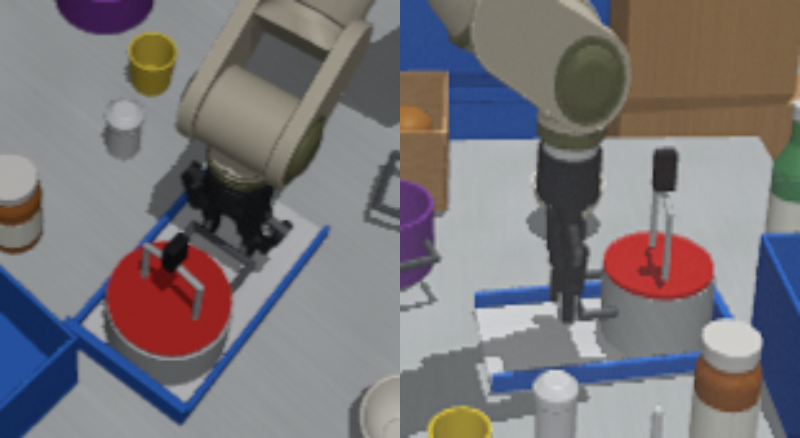

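```bash
python3 - <<'E'
import pickle;from h import *;from m import S
I=pickle.load(open("p9.pkl","rb"))["scene"]
w=pickle.load(open("w1.pkl","rb"))
u=np.array([.99454,.1045]);v=np.array([-.1045,.99454])
near=np.array([.4541,.1996]) # rail end s=-150
o=near+.15*u
c0=np.array([.668,.2236])
print("bay origin",o,"pan s",(c0-o)@u,(c0-o)@v)
def draw(r,b,s,name,ss,pan=False):
    im=cv2.resize(r["image"][b[1]:b[3],b[0]:b[2],::-1],None,fx=s,fy=s,interpolation=cv2.INTER_CUBIC)
    def L(P,col):
        p=(proj(r,P)-np.array(b[:2])+.5)*s;cv2.polylines(im,[np.round(p).astype(int)],False,col,1)
    for st,col in ss:
        L([(*(o+st*u-.075*v),.04),(*(o+st*u+.075*v),.04)],col)
    L([(*(o-.15*u-.075*v),.02),(*(o-.15*u+.075*v),.02)],(0,255,255))
    if pan:
        t=np.linspace(-1.2,1.2,30);L([(*(c0+.07*(np.cos(a)*u+np.sin(a)*v)),.04) for a in t],(255,0,255))
    cv2.imwrite(name,im)
draw(S,(255,235,375,350),6,"pics/st0.png",[(.14,(0,255,0))])
draw(w,(205,145,355,360),2.7,"pics/st1.png",[(.14,(0,255,0))])
draw(I,(255,260,345,350),6,"pics/st2.png",[(.14,(0,255,0))],True)
E
```

```text
bay origin [0.603281 0.215275] pan s 0.06523559676000008 0.0015164099999999906
```

View pics/st0.png

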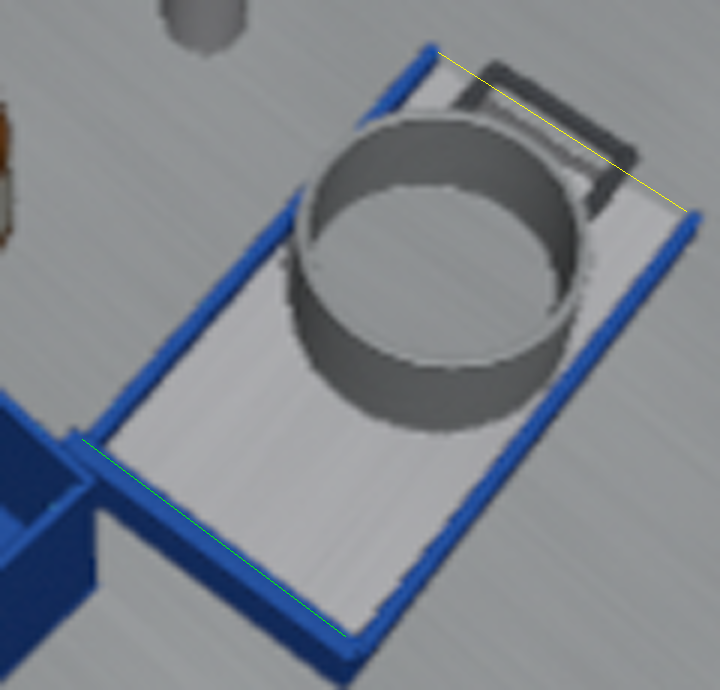

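View pics/st1.png

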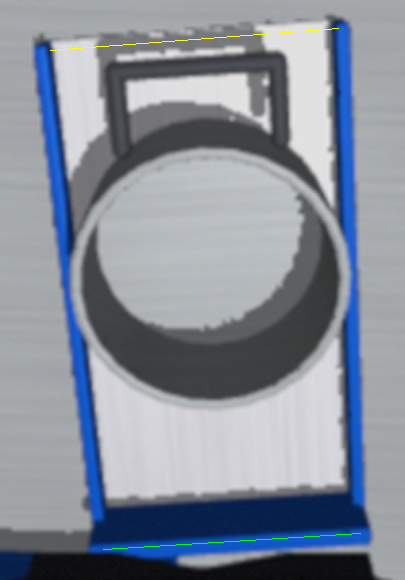

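View pics/st2.png

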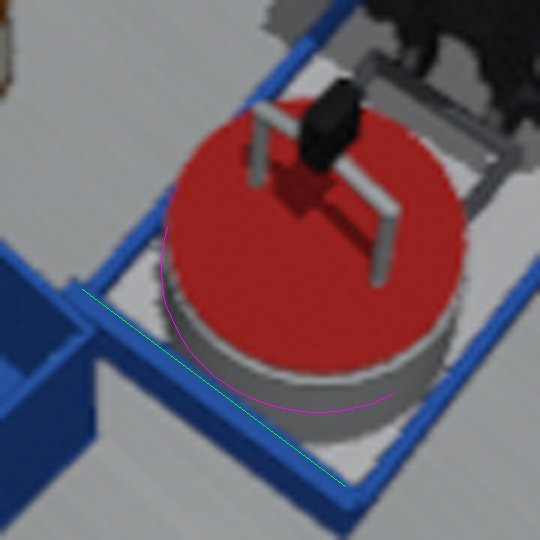

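{"op": "apply_moves", "data": {
  "plan": [
    {"tx":2,"ty":0.2,"tz":0,"rx":0,"ry":0.0,"rz":0,"jaw":-0.06},
    {"tx":4,"ty":0.4,"tz":0,"rx":0,"ry":0,"rz":0,"jaw":-0.06},
    {"tx":6,"ty":0.6,"tz":0,"rx":0,"ry":0,"rz":0,"jaw":-0.06},
    {"tx":7,"ty":0.7,"tz":0,"rx":0,"ry":0,"rz":0,"jaw":-0.06},
    {"tx":7,"ty":0.7,"tz":0,"rx":0,"ry":0,"rz":0,"jaw":-0.06}
  ]
}}

```text
time_s: 19.7
position: [0.5497, 0.2117, 0.0297]
tool_rot: [[-0.993, -0.107, -0.045], [-0.107, 0.994, -0.008], [0.046, -0.003, -0.999]]
ft_force: [-29.5, -5.2, 21.5]
grip_width: 0.0402
```

{"op": "apply_moves", "data": {
  "plan": [
    {"tx":-3,"ty":-0.3,"tz":0,"rx":0,"ry":0,"rz":0,"jaw":-0.06},
    {"tx":-8,"ty":-0.8,"tz":0,"rx":0,"ry":0,"rz":0,"jaw":-0.06},
    {"tx":-16,"ty":-1.6,"tz":0,"rx":0,"ry":0,"rz":0,"jaw":-0.06},
    {"tx":-28,"ty":-2.8,"tz":0,"rx":0,"ry":0,"rz":0,"jaw":-0.06},
    {"tx":-40,"ty":-4,"tz":5,"rx":0,"ry":0,"rz":0,"jaw":-0.06},
    {"tx":-55,"ty":-5.5,"tz":25,"rx":0,"ry":0,"rz":0,"jaw":-0.06},
    {"tx":-65,"ty":-6.5,"tz":60,"rx":0,"ry":0,"rz":0,"jaw":-0.06},
    {"tx":-75,"ty":-7.5,"tz":100,"rx":0,"ry":0,"rz":0,"jaw":-0.06},
    {"tx":-85,"ty":-8.5,"tz":145,"rx":0,"ry":0,"rz":0,"jaw":-0.06},
    {"tx":-95,"ty":-9.5,"tz":190,"rx":0,"ry":0,"rz":0,"jaw":-0.06},
    {"tx":-100,"ty":-10,"tz":230,"rx":0,"ry":0,"rz":0,"jaw":-0.06},
    {"tx":-100,"ty":-10,"tz":250,"rx":0,"ry":0,"rz":0,"jaw":-0.06}
  ]
}}

```text
time_s: 20.9
position: [0.4496, 0.2018, 0.2834]
tool_rot: [[-0.993, -0.107, -0.039], [-0.107, 0.994, -0.007], [0.04, -0.002, -0.999]]
ft_force: [1.0, 0.4, -0.1]
grip_width: 0.04
```

```bash
python3 look.py q1 .074; python3 - <<'E'
import pickle;from h import *
I=pickle.load(open("q1.pkl","rb"))
a=I["scene"]["image"][265:360,260:355,::-1];b=I["side"]["image"][175:270,280:375,::-1]
cv2.imwrite("pics/q1c.png",np.hstack([cv2.resize(x,(400,400),interpolation=cv2.INTER_CUBIC) for x in(a,b)]))
cv2.imwrite("pics/q1w.png",I["wrist"]["image"][:,:,::-1])
cv2.imwrite("pics/q1s.png",I["scene"]["image"][:,:,::-1])
E
```

```text
[0.4498 0.2017 0.2803] [[-0.993, -0.107, -0.043], [-0.107, 0.994, -0.007], [0.043, -0.003, -0.999]] [-0.73  0.2  -0.3 ] 21.05
scene (array([0.66741657, 0.2235115 ]), np.float64(0.0012238476344308283))
side (array([0.66917476, 0.22448127]), np.float64(0.0008853798405586204))
```

View pics/q1c.png

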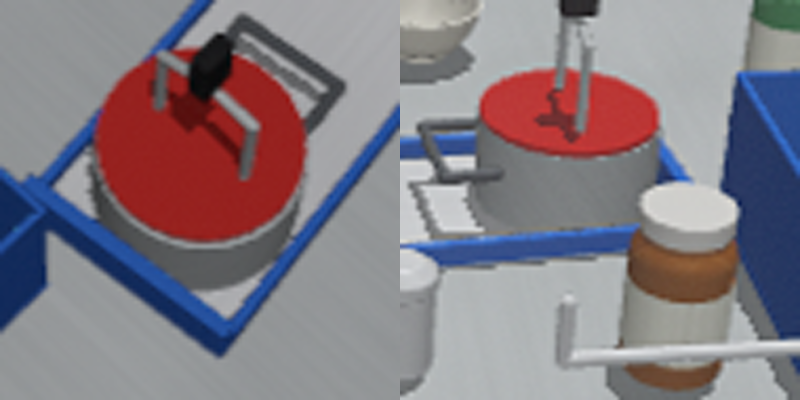

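View pics/q1w.png

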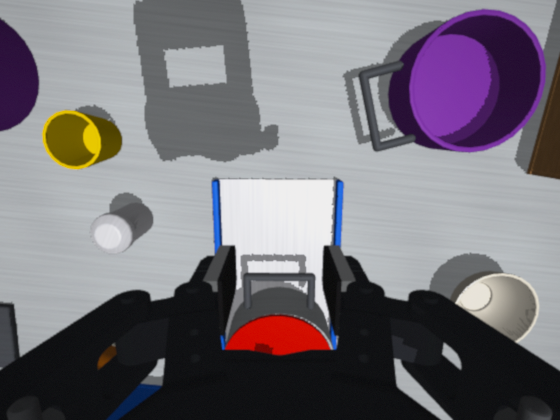

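View pics/q1s.png

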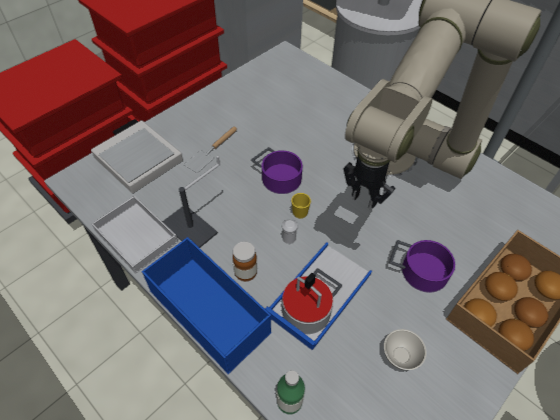

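```bash
python3 - <<'E'
import pickle;from h import *
w=pickle.load(open("w1.pkl","rb"))
u=np.array([.99454,.1045]);o=np.array([.4541,.1996])+.15*u
for y,z in((500,.004),(506,.004),(527,.04),(533,.04)):
    P=plane(w,[(205+225/2.7-.5,145+y/2.7-.5)],z)[0];print(y,z,P,(P[:2]-o)@u, "pan edge now",(np.array([.668,.2238])-o)@u+.07)
E
```

```text
500 0.004 [0.74071136 0.22701744 0.004     ] 0.1379070784391737 pan edge now 0.1352564967600001
506 0.004 [0.74500837 0.22717784 0.004     ] 0.14219738429112258 pan edge now 0.1352564967600001
527 0.04 [0.73297252 0.22583053 0.04      ] 0.13008645521317194 pan edge now 0.1352564967600001
533 0.04 [0.73701991 0.22598162 0.04      ] 0.13412753847448639 pan edge now 0.1352564967600001
```

```bash
python3 - <<'E'
from rig import env
o=env.observe();print(o["time_s"],o["ft_force"],max(abs(v) for v in o["qvel"]))
print(env.close_job())
E
```

```text
21.05 [-0.72595144  0.20362626 -0.3020402 ] 2.9200712984704165
the job is handed in; nothing more can be done
None
```

I took the lid off the hook, seated it on the steel pan, slid the covered pan to the end stop, and handed the job in at 21 s of the 58 s allowed.

- **Lid off the hook:** I pinched the grip block, lifted 47 mm to clear the tip, and drew the lid 127 mm along the hook's -x. Side force at the wrist, read after each move, stayed under 1 N.
- **Onto the pan:** I lowered it in small steps to light contact (the wrist reading changed by about 4 N) at the height expected for a seated lid, then let go. The last pictures show the lid level on the rim.
- **Slide home:** I pushed the handle bar with both fingers, at about 11 N while it slid. It then stopped dead: the push rose to about 30 N along the bay with only 0.1 mm of movement. I then backed off and raised the arm clear.

**Last checks:**
- The lid stayed on, with its centre at about (0.668, 0.224) in both the scene and side cameras. That did not change when the arm backed away.
- The shaker, cup, jar, bowl and spatula look unmoved by eye; I did not measure them.

**Disagreements:**
- By picture, the pan's far edge is at 135 mm along the bay. My readings of the stop face ran from 130 to 142 mm, so the cameras fit contact but cannot prove it. I relied on the stall for "home".
- While pushing, the fingers also pressed the handle down, with 4 to 9 N during the slide and about 21 N at the final stall. The tool tilted about 2.5° at that point.
- My first move call was refused for its format, and nothing moved.

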